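Slide the vial shuttle into the label reader

ROBOT

A 6-joint arm with a two-finger parallel gripper is mounted at the origin on the work surface. World frame = base frame: x ahead of the robot, y to its left, z up, the work surface at z = 0. Lengths are in m, angles in rad, forces in N, time in s.
With the tool pointing down it reaches from about 0.35 to 0.975 m from the base axis. Payload 7.1 kg.
Tool frame: the origin (TCP) lies between the finger pads; the fingertips stand 17 mm ahead of it and the grasp point (between the pads) lies 2 mm behind it; z points along the fingers, y is the line along which they close (so a half turn about z gives the same grasp; the last joint's range is limited). The gripper opens to 88 mm and grips with 3 to 60 N. Pads are 20 mm wide; open, the fingers measure 115 mm over their backs; the gripper's body (75 mm by 178 mm) begins 61 mm behind the grasp point.
Start: joints at [-1.132, 0.423, 1.63, -0, 1.089, -0.019], TCP at [0.276, -0.561, 0.206] pointing down, gripper open.
Joint ranges: [-3, 3], [-0.9, 2.11], [0.09, 2.58], [-1.31, 4.45], [0.11, 2.69], [-2.54, 2.54]. Speed limits (rad/s): [2.39, 2.39, 3.01, 3.14, 3.14, 3.14].

INTERFACE

Orientations are given as a rotation vector (axis times angle).
In Python, from plant import robot gives the robot as it stands.
- The arm moves only by the tool step_arm, never from a script. Its argument "rows" is a list of rows, each a list of 7 numbers: the shift along the tool's x, y, z in m, then the turn, a rotation vector about the tool's x, y, z in degrees, then the opening, from 0 (shut) to 1 (fully open). In form: [[x, y, z, wx, wy, wz, fingers], ...]. A call has 1 to 12 rows; each row is the pose to reach, as a shift and turn from the pose commanded when the call began, along the tool's axes at that moment; what a row does not reach only later rows make up. A row lasts 1/8 s, in which the tool goes at most 62.5 mm and 10.7 degrees, less where a joint would pass 70% of its speed; a pose out of reach is approached as far as the arm can. A call with a gripper value outside its range is refused whole. The fingers move at their own pace and stop on an object; "newtons" is the grip in N (left out, the last holds). Time passes only in rows, so rows that repeat a pose let the fingers close. It gives the time, the measured TCP pose, the force, the opening and the grip force at its end, in the units of the state.
- robot.sense(): the state, without advancing time (a new reading comes with each control period).
- robot.grab_frame(name): name is "scene" or "side" or "wrist"; returns a dict with "pixels" (400x640x3 uint8, red, green, blue), "K" (3x3 intrinsics, pixels), "k1" (the pictures are not rectified: a ray, as slopes to the right and down, at radius r is drawn at 1 + k1 r^2 times it, then the intrinsics apply), "rvec" (rotation vector, rad) and "tvec" (3), from world to camera coordinates, as OpenCV has them; the wrist camera has in their place "hand_eye" (4x4, takes a point from camera to tool coordinates, whose origin is the TCP and whose axes are the flange's). Camera axes: x right, y down, z forward; pixel columns grow to the right and rows downward; lengths in m; the calibration is good to about 2 mm. A picture is of the moment at which its call begins: read the wrist's pose just before it. There is no depth.
- robot.sign_off(): hands the job in; it is judged then, once.
Trained networks look in the newest picture that a camera, given by its name, has taken for a name from the list of things; names that differ only in an ending like _2 or _b are one class to them, and where a whole thing is asked for, a point or a joint stands for the part that bears it (a point fixed in the world has none). Each returns a list of dicts, best first, with "conf" (0 to 1); they miss things now and then, are a little off and sometimes report something else, mostly with a low value. They report only what shows in the picture. A call takes as long as a camera call.
- robot.look_for(name, camera): "box" ([centre column, centre row, width, height] in pixels, round what is visible of it).
The state is a dict: "time": time; "qpos": joint angles; "joint_vel": joint speeds; "effort": joint torques, N m; "eef_pos": TCP position; "tool_rot": TCP orientation; "contact_force": force on the tool from outside, world axes, zero at the start; "ft_torque": the same for the moment, N m; "gripper_width": finger opening in m; "finger_force": force on a finger pad.
Only numpy, scipy, OpenCV 4.12 (cv2) and the standard library are available. Lean on these libraries where they do the work, as an engineer would, in place of code of your own. Each camera call takes 0.05 s, during which the arm holds its last target. There are 200 camera calls.

TASK

Press the orange release button on the grey vial shuttle with your fingertips and, keeping it held down all the way, push the shuttle gently along its rail into the white label reader until its blue wall rests against the two black rubber end stops. Then let the button spring back up, so that the shuttle is locked there, and move clear. There is nothing to pick up: leave the loose vials and everything else on the bench where they stand.

Things in the scene. Friction and masses are not known exactly. Their poses are not given: they have to be found in the camera images.
- reader: label reader, fixed to the bench: aluminium base plate 200 x 380 x 12 mm (local x, y, z) with a rail along local y and, over its +y end, a white hood (140 mm wide, local y 63 to 183 mm, 100 mm high), open towards -y. Origin: centre of the plate's underside, under the rail's centre line. Its +y axis (level) is the way the shuttle slides into the hood; yaw varies within 0.4 rad.
- end_stop (a point): point between the faces of the two black rubber end stops that stand left and right of the hood's opening, 50 mm above the bench, on the rail's centre line, 53 mm from the reader's origin towards its +y. The front face of the shuttle's blue push wall meets them.
- shuttle (a joint): shuttle's position along the rail in m, growing along the reader's +y; end stop at 0.150, it starts locked at 0. The shuttle is a grey carriage 94 mm wide, 190 mm long, 0.4 to 0.9 kg: vial rack in front, blue push wall behind it, release button behind the wall. Button down, only a drag of 2 to 3 N resists; button up, a toothed catch locks it.
- release (a joint): travel of the release button in m: 0 up and locked, 0.006 fully down; sprung (2.5 N to start, 5.5 N fully down). The catch is free once it is over 3 mm down; let go on the way, it catches again within 10 mm; it comes fully up in the last 8 mm before the end stop
- release_top (a point): centre of the top of the orange release button, a level disc 32 mm across, 68 mm above the bench when up, 62 mm fully down. It rides on the shuttle, above the rail's centre line. A black collar 46 mm across surrounds it, 60 mm above the bench. Nothing near it is higher than the collar except the push wall (towards reader +y).
- push_wall (a point): middle of the rear face (towards reader -y and the button) of the shuttle's blue push wall, 76 mm above the bench. The wall is 136 mm wide, 14 mm thick, its top 86 mm above the bench (18 mm above the button); this face is 31 mm from the button's centre towards reader +y. Fingertips on the button may push on it.
- vial_a: loose red-capped cryovial, 15 mm diameter, 48 mm high, standing on the base plate's ledge at the reader's -x side, 86 mm from the rail's centre line; origin at the centre of its underside. Leave alone.
- vial_b: loose yellow-capped cryovial of the same size on the ledge at the reader's +x side, 86 mm from the rail's centre line. Leave alone.
- foam_box: loose white foam box 170 x 130 x 110 mm, origin under its centre. Leave alone.
- tweezers: loose steel tweezers 160 mm long, lying flat, 8 mm high. Leave alone.
- bottle: loose bottle with blue cap, 60 mm diameter, 150 mm high, origin under its centre. Leave alone.
- beaker: loose steel beaker, 70 mm diameter, 85 mm high, origin under its centre. Leave alone.
- jar: loose jar with white lid, 64 mm diameter, 75 mm high, origin under its centre. Leave alone.

How it is judged:
On the way, in this order (a step that is already met when the one before it is completed fails the run):
1. the release button is held down while the shuttle is still short of the end stops (value of joint release above 0.0035 m and value of joint shuttle below 0.12 m), for 0.1 s.
2. the shuttle reaches the end stops with the button still held down (value of joint release above 0.0025 m and value of joint shuttle above 0.146 m), for 0.05 s.
At the end, for the whole second after the job is handed in: the shuttle is at rest within 4 mm of its end stops, the release button is up again (within 1 mm) so that the shuttle is locked, and every loose thing is within 30 mm of where it stood (value of joint shuttle above 0.146 m and value of joint release below 0.001 m and velocity of joint shuttle between -0.005 and 0.005 m/s and distance of each of vial_a, vial_b, foam_box, tweezers, bottle, beaker, jar from where it was at the start of the episode below 0.03 m); the robot touches nothing.
It fails at once if the button comes up, or was never down, while the shuttle is on its way (more than 15 mm from its start and more than 8 mm from the end stops) (distance of push_wall from where it was at the start of the episode above 0.015 m and value of joint shuttle below 0.142 m and value of joint release below 0.0025 m).
It fails at once if the shuttle is shoved or slammed (faster than 0.4 m/s) (velocity of joint shuttle above 0.4 m/s).
It fails at once if a loose thing on the bench is lifted, carried or pushed more than 30 mm, or a vial, the bottle, the jar or the beaker is tipped over (not (distance of vial_a from where it was at the start of the episode below 0.03 m) or not (distance of vial_b from where it was at the start of the episode below 0.03 m) or not (distance of foam_box from where it was at the start of the episode below 0.03 m) or not (distance of tweezers from where it was at the start of the episode below 0.03 m) or not (distance of bottle from where it was at the start of the episode below 0.03 m) or not (distance of beaker from where it was at the start of the episode below 0.03 m) or not (distance of jar from where it was at the start of the episode below 0.03 m) or angle between any of vial_a, vial_b, bottle, beaker, jar's own z axis and vertical above 0.6 rad).
It also fails if it takes over 35 s, if anything falls off the work surface, if the arm or the gripper's body presses on something with over 40 N, if the wrist force passes 120 N, or if a joint passes its speed limit or range.

## Working session

There is one attempt and no reset: what is moved stays moved. The work goes in short steps, Python scripts to look and compute and a tool call to move; the robot and the scene stay as the last step left them, time stands still between calls to the robot, and variables do not carry over. Pictures are saved under pics/ and viewed, at most 10 in all, crops included, and the job is handed in when it is done.

Besides the shell and the picture viewer there is one more tool, called after "Emit:" by a JSON object that holds its "api" and its "payload", one argument or row to a line. step_arm: Moves the arm, as the interface text tells. Its arguments: {"type":"object","properties":{"rows":{"type":"array"},"newtons":{"type":"number"}},"required":["rows"]}

```bash
mkdir -p pics; ls; cat > h.py <<'E'
import numpy as np, cv2
from plant import robot
def ray(f,uv,s=None):
    K=np.array(f["K"],float);d=np.array([f["k1"],0,0,0],float)
    p=cv2.undistortPoints(np.array([[uv]],float),K,d)[0,0]
    r=np.array([p[0],p[1],1.])
    if "hand_eye" in f:
        H=np.array(f["hand_eye"]);R=cv2.Rodrigues(np.array(s["tool_rot"],float))[0]
        return R@H[:3,3]+np.array(s["eef_pos"]),R@H[:3,:3]@r
    R=cv2.Rodrigues(np.array(f["rvec"],float))[0]
    return -R.T@np.array(f["tvec"],float).ravel(),R.T@r
def at_z(f,uv,z,s=None):
    o,d=ray(f,uv,s);return o+d*(z-o[2])/d[2]
def proj(f,P):
    return cv2.projectPoints(np.array(P,float).reshape(-1,3),np.array(f["rvec"],float),np.array(f["tvec"],float),np.array(f["K"],float),np.array([f["k1"],0,0,0],float))[0][:,0]
E
python3 - <<'E'
from h import *
s=robot.sense();print(s)
for c in("scene","side"):
    f=robot.grab_frame(c);cv2.imwrite(f"pics/{c}0.png",f["pixels"][...,::-1])
    for n,z in(("release_top",.068),("push_wall",.076),("vial_a",.024),("reader",.05),("shuttle",.04),("bottle",.075),("beaker",.04),("foam_box",.055),("jar",.037)):
        for q in robot.look_for(n,c)[:2]:print(c,n,round(q["conf"],2),np.round(q["box"]),at_z(f,q["box"][:2],z).round(3))
E
```

```text
pics
{'time': 0.0, 'qpos': array([-1.13199627e+00,  4.23869506e-01,  1.63070067e+00, -1.62233759e-05,
        1.08857288e+00, -1.90178742e-02]), 'joint_vel': array([-0.00094502,  0.00064544, -0.00115474, -0.00013548, -0.00018827,
        0.00174854]), 'effort': array([ 6.82143946e-04, -5.44629836e+01, -2.73666787e+01,  6.42889109e-02,
        2.27737916e-02, -1.03315285e-04]), 'eef_pos': array([ 0.27600448, -0.56010151,  0.20497962]), 'tool_rot': array([-3.05816614e+00, -7.12542865e-01,  5.29237382e-04]), 'contact_force': array([-0.11172836, -0.54504024, -0.21275981]), 'ft_torque': array([-0.00181502, -0.04263882, -0.02385234]), 'finger_force': 0.0, 'gripper_width': 0.08824711469355788}
scene release_top 0.47 [254. 145.  24.  32.] [ 0.51  -0.38   0.068]
scene push_wall 0.58 [289. 222.  59.  49.] [ 0.613 -0.001  0.076]
scene vial_a 0.62 [315. 210.   6.  13.] [ 0.493 -0.016  0.024]
scene reader 0.64 [312. 242. 124.  95.] [0.589 0.094 0.05 ]
scene shuttle 0.69 [291. 221.  62.  52.] [ 0.594 -0.019  0.04 ]
scene bottle 0.67 [236. 157.  20.  38.] [ 0.602 -0.359  0.075]
scene beaker 0.73 [3
[... 326 characters left out ...]
 16.] [0.474 0.039 0.068]
side push_wall 0.92 [296. 183.  47.  28.] [ 0.581 -0.01   0.076]
side vial_a 0.57 [326. 201.   4.  16.] [ 0.492 -0.018  0.024]
side vial_a 0.53 [269. 183.   5.  14.] [ 0.699 -0.07   0.024]
side reader 0.69 [291. 214.  77.  81.] [0.549 0.118 0.05 ]
side reader 0.22 [298. 183.  46.  28.] [ 0.595 -0.056  0.05 ]
side shuttle 0.73 [295. 185.  46.  27.] [ 0.606 -0.059  0.04 ]
side bottle 0.82 [328. 139.  20.  43.] [ 0.585 -0.338  0.075]
side beaker 0.9 [363. 143.  15.  32.] [ 0.478 -0.409  0.04 ]
side foam_box 0.58 [267. 312.  92.  79.] [0.456 0.499 0.055]
side jar 0.75 [295. 145.  20.  24.] [ 0.71  -0.332  0.037]
side jar 0.24 [297. 185.  47.  31.] [ 0.6   -0.061  0.037]
```

```bash
python3 - <<'E'
import cv2,numpy as np
a=cv2.imread("pics/scene0.png")[120:360,190:490];b=cv2.imread("pics/side0.png")[120:290,200:400]
a=cv2.resize(a,(800,640))[:600]
cv2.imwrite("pics/a.png",cv2.resize(cv2.imread("pics/scene0.png")[130:310,220:460],None,fx=3.3,fy=3.3,interpolation=2))
cv2.imwrite("pics/b.png",cv2.resize(b,None,fx=3.5,fy=3.5,interpolation=2))
E
```

```text
(no output)
```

View pics/a.png

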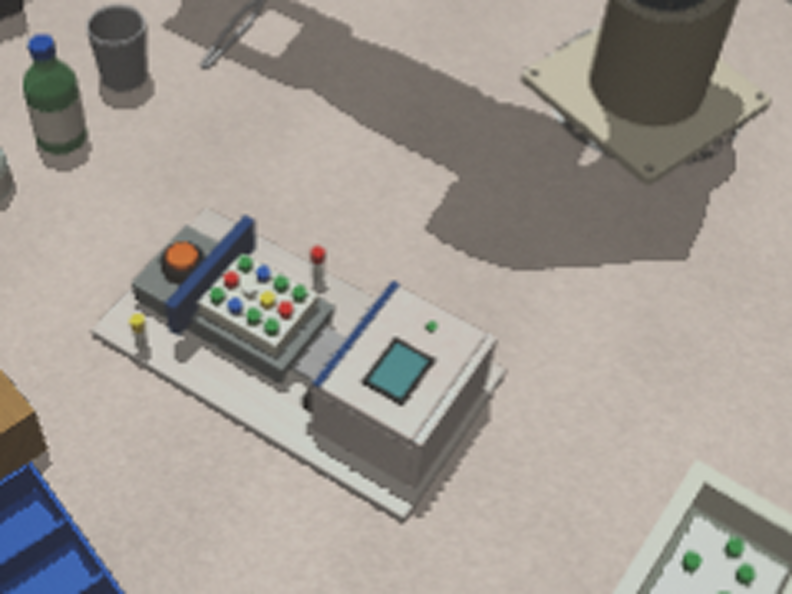

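View pics/b.png

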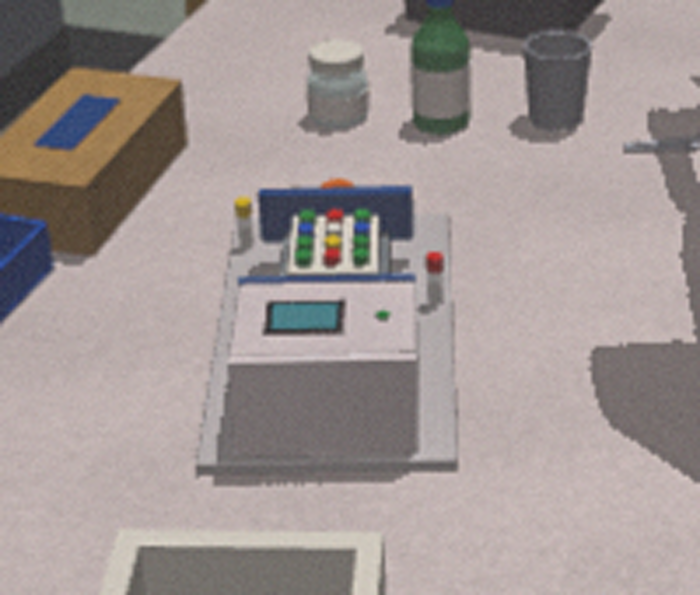

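The scene crop shows the orange button at (275,208) full-frame, behind the blue wall, with the shuttle pointing at the hood; both vials stand on the ledges. The side view shows the hood's far end, with the plate corners at about (257,253) and (331,253).

```bash
python3 - <<'E'
from h import *
f=robot.grab_frame("scene");g=robot.grab_frame("side")
A=lambda u,v,z:at_z(f,(220+(u+.5)/3.3-.5,130+(v+.5)/3.3-.5),z)
B=lambda u,v,z:at_z(g,(200+(u+.5)/3.5-.5,120+(v+.5)/3.5-.5),z)
btn=A(182,254,.068);print("btn",btn)
# plate corners (local): near +x -y ; +x +y ; -x +y
pts=[((100,-190),A(92,333,.012)),((100,190),A(406,518,.012)),((-100,190),A(506,373,.012)),((100,190),B(198,466,.012)),((-100,190),B(457,463,.012)),
((0,-128),btn)] 
for q in pts:print(q[0],q[1].round(4))
L=np.array([p[0] for p in pts[:5]])/1000.;W=np.array([p[1][:2] for p in pts[:5]])
a=L-L.mean(0);b=W-W.mean(0)
th=np.arctan2((a[:,0]*b[:,1]-a[:,1]*b[:,0]).sum(),(a*b).sum());R=np.array([[np.cos(th),-np.sin(th)],[np.sin(th),np.cos(th)]])
o=W.mean(0)-R@L.mean(0);print("yaw",th,"o",o,"res",(W-L@R.T-o).round(4).tolist())
print("btn local",R.T@(btn[:2]-o), "expected y: 0.053-.15-.014-.031=-.142 ->",o+R@[0,-.142])
s=robot.sense();print(cv2.Rodrigues(s["tool_rot"])[0].round(3))
E
```

```text
btn [ 0.61263879 -0.08504922  0.068     ]
(100, -190) [ 0.7231 -0.0937  0.012 ]
(100, 190) [0.5979 0.2609 0.012 ]
(-100, 190) [0.4153 0.1991 0.012 ]
(100, 190) [0.5935 0.2639 0.012 ]
(-100, 190) [0.4071 0.202  0.012 ]
(0, -128) [ 0.6126 -0.085   0.068 ]
yaw 0.3335332922488566 o [0.56579407 0.05218748] res [[0.0006, 0.0009], [-0.0002, -0.0036], [0.0062, 0.0002], [-0.0046, -0.0005], [-0.002, 0.0031]]
btn local [-0.00066587 -0.14500999] expected y: 0.053-.15-.014-.031=-.142 -> [ 0.61228255 -0.08198711]
[[ 0.897  0.442  0.   ]
 [ 0.442 -0.897 -0.   ]
 [ 0.     0.    -1.   ]]
```

Emit:
{"api": "step_arm", "payload": {
  "rows": [
    [0.03,-0.016,0,0,0,1,0],
    [0.08,-0.044,0,0,0,2,0],
    [0.13,-0.071,0,0,0,3,0],
    [0.18,-0.098,0,0,0,4,0],
    [0.23,-0.125,0,0,0,5,0],
    [0.28,-0.152,0,0,0,6,0],
    [0.33,-0.18,0,0,0,7,0],
    [0.38,-0.207,0,0,0,7,0],
    [0.43,-0.234,0.005,0,0,7,0],
    [0.475,-0.259,0.01,0,0,7,0],
    [0.505,-0.275,0.015,0,0,7,0],
    [0.513,-0.279,0.02,0,0,7,0]
  ],
  "newtons": 10
}}

```text
time: 2.6
eef_pos: [0.6141, -0.0819, 0.1855]
tool_rot: [3.097, 0.529, 0.001]
contact_force: [0.3, -0.8, 0.4]
gripper_width: 0.0009
finger_force: 0.0
```

```bash
python3 - <<'E'
from h import *
s=robot.sense();f=robot.grab_frame("wrist");print(s["time"],s["eef_pos"],s["gripper_width"],s["contact_force"]);print(np.array(f["hand_eye"]).round(3))
print(cv2.Rodrigues(s["tool_rot"])[0].round(3))
cv2.imwrite("pics/w1.png",f["pixels"][...,::-1])
p=f["pixels"];h=cv2.cvtColor(p,cv2.COLOR_RGB2HSV);m=cv2.inRange(h,(5,150,100),(17,255,255))
n,_,st,c=cv2.connectedComponentsWithStats(m)
for i in range(1,n):
    if st[i,4]>300:print(st[i],c[i],at_z(f,c[i],.068,s))
E
```

```text
2.6 [ 0.61405776 -0.08193733  0.1855157 ] 0.0008637952283945063 [ 0.26338597 -0.76018463  0.41234641]
[[-0.    -0.965 -0.263  0.071]
 [ 1.    -0.    -0.     0.001]
 [ 0.    -0.263  0.965 -0.179]
 [ 0.     0.     0.     1.   ]]
[[ 0.943  0.332  0.   ]
 [ 0.332 -0.943 -0.   ]
 [ 0.     0.    -1.   ]]
[308 177  29  29 668] [322.25598802 190.69011976] [ 0.61195534 -0.0844992   0.068     ]
```

View pics/w1.png

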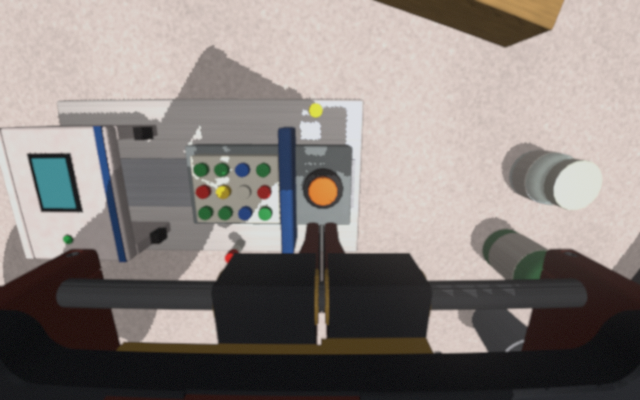

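The wrist picture shows the button at (322,190), measured at (0.612, -0.0845), in line with the other view; the rail runs along the tool's -y. I'll come down over it, then press.

Emit:
{"api": "step_arm", "payload": {
  "rows": [
    [-0.003,-0.001,0.03,0,0,0,0],
    [-0.003,-0.001,0.06,0,0,0,0],
    [-0.003,-0.001,0.08,0,0,0,0],
    [-0.003,-0.001,0.09,0,0,0,0],
    [-0.003,-0.001,0.096,0,0,0,0],
    [-0.003,-0.001,0.101,0,0,0,0],
    [-0.003,-0.001,0.104,0,0,0,0],
    [-0.003,-0.001,0.106,0,0,0,0],
    [-0.003,-0.001,0.107,0,0,0,0],
    [-0.003,-0.001,0.107,0,0,0,0]
  ]
}}

```text
time: 3.9
eef_pos: [0.61, -0.0836, 0.0789]
tool_rot: [3.097, 0.525, 0.0]
contact_force: [0.9, -0.5, 0.6]
gripper_width: 0.0004
finger_force: 0.0
```

```bash
python3 - <<'E'
from h import *
s=robot.sense();print(s["time"],s["eef_pos"],s["contact_force"],s["ft_torque"])
f=robot.grab_frame("scene");w=robot.grab_frame("wrist")
a=cv2.resize(f["pixels"][150:270,215:375],(600,450),interpolation=2)
s=robot.sense();print(s["contact_force"])
b=cv2.resize(w["pixels"][100:350,180:440],None,fx=.7,fy=1,interpolation=2)
b=cv2.copyMakeBorder(b,0,200,0,0,0)
cv2.imwrite("pics/c.png",np.hstack([a,b])[...,::-1])
E
```

```text
3.9 [ 0.61002485 -0.08364779  0.07886739] [ 0.94126765 -0.5208833   0.6323924 ] [-0.03683444 -0.00050864  0.00554391]
[ 0.84778178 -0.34626138  0.34253901]
```

View pics/c.png

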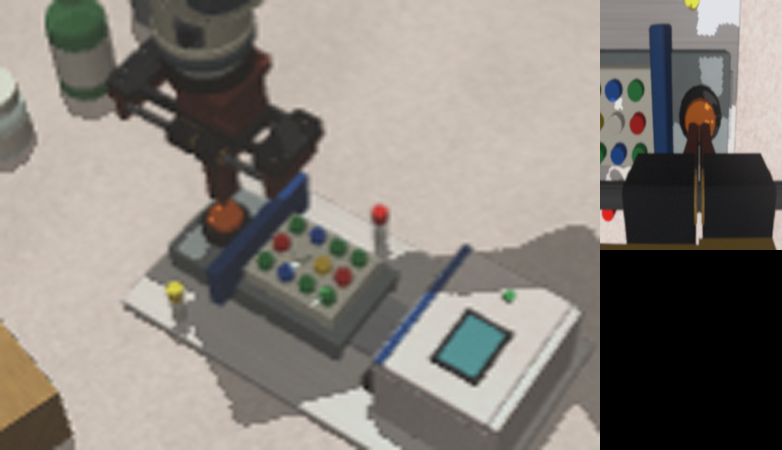

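```bash
python3 - <<'E'
from h import *
s=robot.sense();f=robot.grab_frame("scene");w=robot.grab_frame("wrist")
e=np.array(s["eef_pos"]);R=cv2.Rodrigues(s["tool_rot"])[0]
print("scene tip exp",proj(f,[e+R@[x,0,.017] for x in(-.01,0,.01)]))
H=np.linalg.inv(w["hand_eye"]);w["rvec"]=cv2.Rodrigues(H[:3,:3])[0];w["tvec"]=H[:3,3]
print("wrist tip exp",proj(w,[[x,0,.017] for x in(-.01,0,.01)]))
for n,g in(("scene",f),("wrist",w)):
    h=cv2.cvtColor(g["pixels"],cv2.COLOR_RGB2HSV);m=cv2.inRange(h,(4,140,70),(18,255,255))
    k,_,st,c=cv2.connectedComponentsWithStats(m)
    for i in range(1,k):
        if st[i,4]>60:print(n,st[i],c[i])
a=cv2.resize(f["pixels"][190:220,255:295],(600,450),interpolation=0)
b=cv2.resize(w["pixels"][170:270,280:325+35],(400//2,450//2*1),interpolation=2)
b=cv2.copyMakeBorder(b,0,450-b.shape[0],0,0,0)
cv2.imwrite("pics/d.png",np.hstack([a,b])[...,::-1])
b=proj(f,[[.612,-.0845,.068],[.612,-.0845,.062]]);print("btn exp scene",b)
E
```

```text
scene tip exp [[277.58692747 205.66796367]
 [275.81064899 207.6130546 ]
 [274.02075065 209.57327532]]
wrist tip exp [[320.35899965 232.65662014]
 [320.34149657 220.0298386 ]
 [320.3236915  207.06752266]]
scene [ 129    0  141   36 1959] [183.21286371  13.2388974 ]
wrist [ 301  198   45   39 1057] [323.0614948 214.4295175]
btn exp scene [[275.05159185 206.63412674]
 [275.18807461 207.71274983]]
```

View pics/d.png

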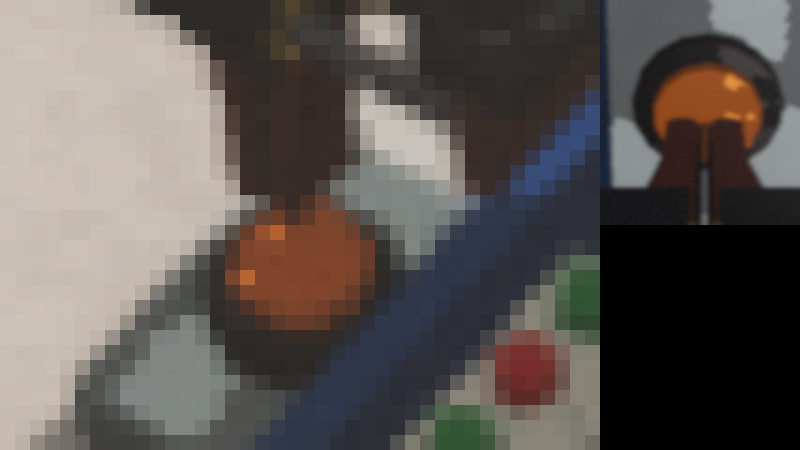

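```bash
python3 - <<'E'
from h import *
s=robot.sense();f=robot.grab_frame("scene");w=robot.grab_frame("wrist")
e=np.array(s["eef_pos"]);R=cv2.Rodrigues(s["tool_rot"])[0]
for su,wu in(((274.3,204),(320.5,223)),((275,204),(320.5,223)),((274.3,204),(320.5,220))):
    o1,d1=ray(f,su);o2,d2=ray(w,wu,s)
    t=np.linalg.lstsq(np.c_[d1,-d2],o2-o1,rcond=None)[0];p=o1+d1*t[0];q=o2+d2*t[1]
    print("tool frame",(R.T@((p+q)/2-e)).round(4),"gap",np.linalg.norm(p-q).round(4))
print(s["contact_force"],s["time"])
E
```

```text
tool frame [ 0.0065 -0.0001 -0.0089] gap 0.0019
tool frame [ 0.0045 -0.0004 -0.0061] gap 0.0037
tool frame [ 0.008  -0.0004 -0.0099] gap 0.0037
[-0.36170894 -0.83484134 -0.35024124] 4.1
```

Emit:
{"api": "step_arm", "payload": {
  "rows": [
    [0.002,0,0.003,0,0,0,0],
    [0.002,0,0.006,0,0,0,0],
    [0.002,0,0.006,0,0,0,0]
  ]
}}

```text
time: 4.58
eef_pos: [0.6116, -0.0829, 0.0723]
tool_rot: [-3.097, -0.525, 0.001]
contact_force: [-1.0, -0.1, -0.6]
gripper_width: 0.0006
finger_force: 0.0
```

Emit:
{"api": "step_arm", "payload": {
  "rows": [
    [0.001,0,0.004,0,0,0,0],
    [0.001,0,0.007,0,0,0,0],
    [0.001,0,0.007,0,0,0,0]
  ]
}}

```text
time: 4.95
eef_pos: [0.6125, -0.0826, 0.0654]
tool_rot: [-3.097, -0.525, 0.001]
contact_force: [-0.7, -0.7, -0.6]
gripper_width: 0.0002
finger_force: 0.0
```

```bash
python3 - <<'E'
from h import *
s=robot.sense();print(s["eef_pos"],s["contact_force"])
f=robot.grab_frame("scene");w=robot.grab_frame("wrist")
a=cv2.resize(f["pixels"][190:220,255:295],(600,450),interpolation=0)
b=cv2.resize(w["pixels"][170:270,280:325+35],(200,225),interpolation=2)
b=cv2.copyMakeBorder(b,0,450-b.shape[0],0,0,0)
cv2.imwrite("pics/e.png",np.hstack([a,b])[...,::-1])
E
```

```text
[ 0.61251282 -0.08262223  0.06536862] [-0.68604066 -0.74186982 -0.62553074]
```

View pics/e.png

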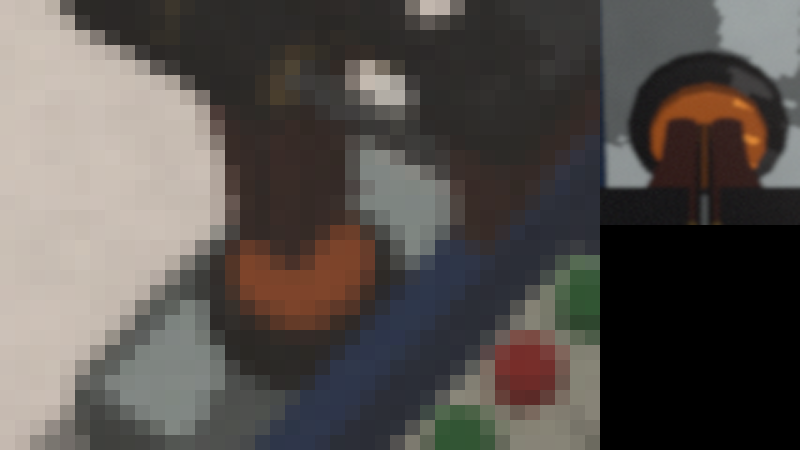

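The tips now hang over the button's centre (scene (274,208)) but still above it, and there is no force: closed, they end about 9 mm behind the TCP. I'll go further down in small steps.

Emit:
{"api": "step_arm", "payload": {
  "rows": [
    [0,0,0.003,0,0,0,0],
    [0,0,0.006,0,0,0,0],
    [0,0,0.006,0,0,0,0]
  ]
}}

```text
time: 5.42
eef_pos: [0.6125, -0.0826, 0.0594]
tool_rot: [-3.097, -0.525, 0.001]
contact_force: [0.3, 0.1, 0.2]
gripper_width: 0.0005
finger_force: 0.0
```

Emit:
{"api": "step_arm", "payload": {
  "rows": [
    [0,0,0.002,0,0,0,0],
    [0,0,0.004,0,0,0,0],
    [0,0,0.004,0,0,0,0]
  ]
}}

```text
time: 5.8
eef_pos: [0.6126, -0.0827, 0.0556]
tool_rot: [-3.097, -0.525, 0.001]
contact_force: [0.4, 0.3, 1.0]
gripper_width: 0.0006
finger_force: 0.0
```

Emit:
{"api": "step_arm", "payload": {
  "rows": [
    [0,0,0.002,0,0,0,0],
    [0,0,0.004,0,0,0,0],
    [0,0,0.004,0,0,0,0]
  ]
}}

```text
time: 6.18
eef_pos: [0.6128, -0.0826, 0.0517]
tool_rot: [-3.097, -0.525, 0.0]
contact_force: [-0.0, -0.7, 0.4]
gripper_width: 0.0004
finger_force: 0.0
```

```bash
python3 - <<'E'
from h import *
s=robot.sense();print(s["eef_pos"],s["contact_force"],s["effort"])
f=robot.grab_frame("scene");w=robot.grab_frame("wrist");g=robot.grab_frame("side")
a=cv2.resize(f["pixels"][185:215,255:295],(440,330),interpolation=2)
b=cv2.resize(w["pixels"][130:300,220:420],(350,330),interpolation=2)
c=cv2.resize(g["pixels"][120:200,240:350],(350,255),interpolation=2)
o=np.zeros((590,790,3),np.uint8);o[:330,:440]=a;o[:330,440:]=b;o[335:,:350]=c
cv2.imwrite("pics/f.png",o[...,::-1])
E
```

```text
[ 0.61278604 -0.08264497  0.05165995] [-0.0195175  -0.67361756  0.40830383] [ 6.61371068e-04 -5.83887720e+01 -2.04222304e+01  3.42494866e-02
 -8.23919778e-02 -8.09763742e-05]
```

View pics/f.png

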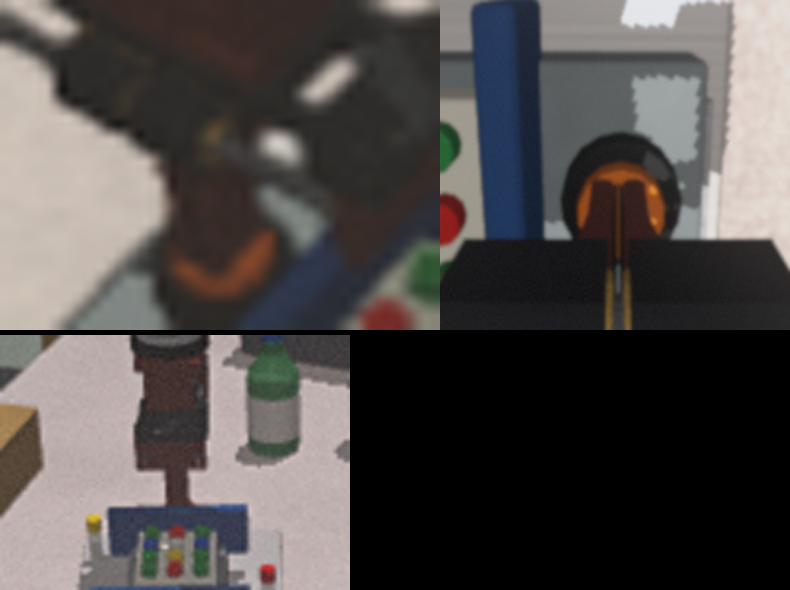

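The tips are still at the button's rim height with no force. Pressing this low would bring the gripper's long side close to the hood's top, since it lies along the rail. I'll lift and turn 90° so the body lies across the rail.

Emit:
{"api": "step_arm", "payload": {
  "rows": [
    [0,0,-0.02,0,0,0,0],
    [0,0,-0.04,0,0,0,0],
    [0,0,-0.04,0,0,-10,0],
    [0,0,-0.04,0,0,-20,0],
    [0,0,-0.04,0,0,-30,0],
    [0,0,-0.04,0,0,-40,0],
    [0,0,-0.04,0,0,-50,0],
    [0,0,-0.04,0,0,-60,0],
    [0,0,-0.04,0,0,-70,0],
    [0,0,-0.04,0,0,-80,0],
    [0,0,-0.04,0,0,-90,0],
    [0,0,-0.04,0,0,-90,0]
  ]
}}

```text
time: 7.82
eef_pos: [0.6135, -0.0828, 0.0934]
tool_rot: [1.82, 2.558, 0.001]
contact_force: [0.1, -0.5, 0.2]
gripper_width: 0.0005
finger_force: 0.0
```

```bash
python3 - <<'E'
from h import *
s=robot.sense();print(s["time"],s["eef_pos"],s["contact_force"],s["qpos"]);print(cv2.Rodrigues(s["tool_rot"])[0].round(3))
w=robot.grab_frame("wrist");f=robot.grab_frame("scene")
o=np.zeros((400,800,3),np.uint8);o[:,:640]=w["pixels"];o[:200,640:]=cv2.resize(f["pixels"][165:225,250:300],(160,200))
cv2.imwrite("pics/g.png",o[...,::-1])
E
```

```text
7.825 [ 0.61349658 -0.08276937  0.09342401] [ 0.13712645 -0.48037405  0.16233587] [-1.53344179e-01  5.54839958e-01  1.71409714e+00  3.89866656e-05
  8.70635950e-01 -4.87424256e-01]
[[-0.328  0.945  0.002]
 [ 0.945  0.328 -0.   ]
 [-0.001  0.002 -1.   ]]
```

View pics/g.png

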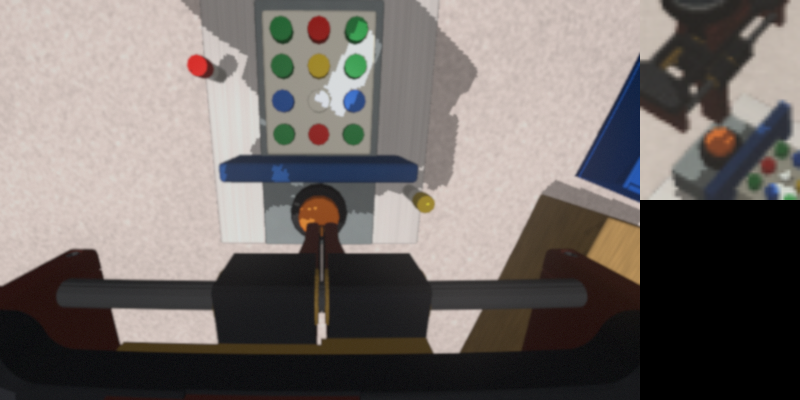

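The wall is level in the picture, so tool x now runs along the rail towards the hood; the button is at (319,214) and the tips are just in line with it.

Emit:
{"api": "step_arm", "payload": {
  "rows": [
    [0.003,-0.002,0.015,0,0,0,0],
    [0.003,-0.002,0.03,0,0,0,0],
    [0.003,-0.002,0.04,0,0,0,0],
    [0.003,-0.002,0.043,0,0,0,0],
    [0.003,-0.002,0.045,0,0,0,0],
    [0.003,-0.002,0.045,0,0,0,0]
  ]
}}

```text
time: 8.68
eef_pos: [0.6094, -0.0804, 0.0469]
tool_rot: [-1.819, -2.56, 0.001]
contact_force: [-3.7, 0.6, 4.4]
gripper_width: 0.0007
finger_force: 2.3
```

Emit:
{"api": "step_arm", "payload": {
  "rows": [
    [0,0,0.001,0,0,0,0],
    [0,0,0.002,0,0,0,0],
    [0,0,0.002,0,0,0,0]
  ]
}}

```text
time: 9.05
eef_pos: [0.61, -0.0806, 0.0454]
tool_rot: [1.819, 2.561, 0.0]
contact_force: [-4.5, 0.3, 8.2]
gripper_width: 0.0005
finger_force: 4.2
```

Contact: the button is bottomed at about 8 N. I'll add a little depth and start pushing.

Emit:
{"api": "step_arm", "payload": {
  "rows": [
    [0,0,0.001,0,0,0,0],
    [0.002,0,0.0015,0,0,0,0],
    [0.005,0,0.0015,0,0,0,0],
    [0.009,0,0.0015,0,0,0,0],
    [0.014,0,0.0015,0,0,0,0],
    [0.019,0,0.0015,0,0,0,0],
    [0.024,0,0.0015,0,0,0,0],
    [0.027,0,0.0015,0,0,0,0],
    [0.028,0,0.0015,0,0,0,0]
  ]
}}

```text
time: 10.18
eef_pos: [0.6014, -0.0551, 0.0452]
tool_rot: [1.817, 2.56, -0.0]
contact_force: [-7.6, -4.4, 18.1]
gripper_width: 0.0001
finger_force: 9.0
```

```bash
python3 - <<'E'
from h import *
s=robot.sense();w=robot.grab_frame("wrist");print(s["eef_pos"],s["contact_force"])
f=robot.grab_frame("scene")
o=np.zeros((400,790,3),np.uint8);o[:,:390]=cv2.resize(w["pixels"][100:300,220:415],(390,400));o[:,390:]=cv2.resize(f["pixels"][170:250,250:330],(400,400))
cv2.imwrite("pics/i.png",o[...,::-1])
E
```

```text
[ 0.60144106 -0.05507738  0.04520996] [-7.61926726 -4.40711649 18.1320871 ]
```

View pics/i.png

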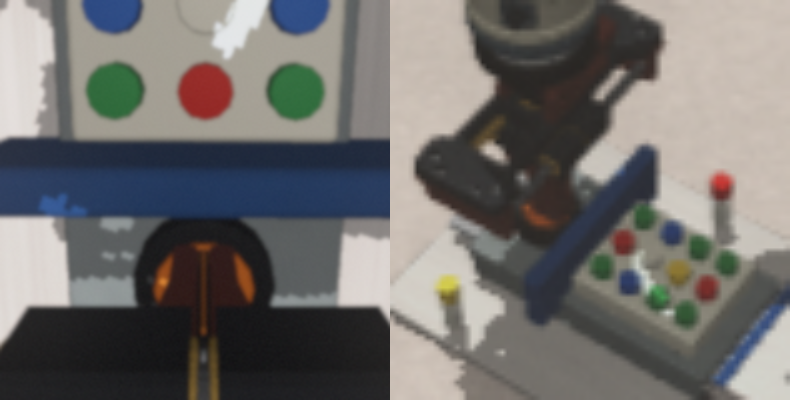

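The button is held under the tips and has travelled with them (the shuttle has moved about 27 mm). I'll continue.

Emit:
{"api": "step_arm", "payload": {
  "rows": [
    [0.004,-0.0005,0,0,0,0,0],
    [0.01,-0.001,0,0,0,0,0],
    [0.018,-0.001,0,0,0,0,0],
    [0.027,-0.001,0,0,0,0,0],
    [0.036,-0.001,0,0,0,0,0],
    [0.045,-0.001,0,0,0,0,0],
    [0.054,-0.001,0,0,0,0,0],
    [0.063,-0.001,0,0,0,0,0],
    [0.071,-0.001,0,0,0,0,0],
    [0.078,-0.001,0,0,0,0,0],
    [0.083,-0.001,0,0,0,0,0],
    [0.085,-0.001,0,0,0,0,0]
  ]
}}

```text
time: 11.78
eef_pos: [0.5737, 0.0255, 0.0453]
tool_rot: [1.816, 2.559, 0.003]
contact_force: [-4.5, -3.5, 16.6]
gripper_width: 0.0006
finger_force: 8.3
```

Emit:
{"api": "step_arm", "payload": {
  "rows": [
    [0.003,0,0,0,0,0,0],
    [0.008,0,0,0,0,0,0],
    [0.014,0,0,0,0,0,0],
    [0.02,0,0,0,0,0,0],
    [0.026,0,0,0,0,0,0],
    [0.03,0,0,0,0,0,0],
    [0.033,0,0,0,0,0,0],
    [0.035,0,0,0,0,0,0],
    [0.037,0,0,0,0,0,0],
    [0.038,0,0,0,0,0,0],
    [0.039,0,0,0,0,0,0],
    [0.04,0,0,0,0,0,0]
  ]
}}

```text
time: 13.28
eef_pos: [0.5613, 0.062, 0.0452]
tool_rot: [1.814, 2.558, 0.002]
contact_force: [-0.7, -11.8, 14.4]
gripper_width: 0.0007
finger_force: 7.2
```

Emit:
{"api": "step_arm", "payload": {
  "rows": [
    [0.001,0,0,0,0,0,0],
    [0.002,0,0,0,0,0,0],
    [0.003,0,0,0,0,0,0],
    [0.003,0,0,0,0,0,0]
  ]
}}

```text
time: 13.78
eef_pos: [0.5612, 0.0651, 0.0453]
tool_rot: [1.814, 2.556, 0.005]
contact_force: [1.7, -10.0, 12.4]
gripper_width: 0.0006
finger_force: 6.2
```

```bash
python3 - <<'E'
from h import *
s=robot.sense();w=robot.grab_frame("wrist");print(s["eef_pos"],s["contact_force"])
f=robot.grab_frame("scene")
o=np.zeros((400,790,3),np.uint8);o[:,:390]=cv2.resize(w["pixels"][100:300,220:415],(390,400));o[:,390:]=cv2.resize(f["pixels"][185:265,265:345],(400,400))
cv2.imwrite("pics/j.png",o[...,::-1])
E
```

```text
[0.56121887 0.06511941 0.04527122] [ 1.72763448 -9.97561152 12.44826228]
```

View pics/j.png

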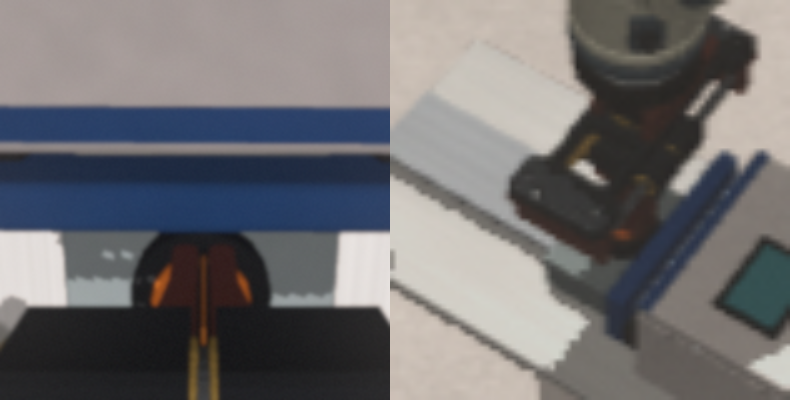

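The wall stands tight before the hood at the stops and the button is still under the tips: 12 N down, 10 N against the stops. I'll lift straight up.

Emit:
{"api": "step_arm", "payload": {
  "rows": [
    [0,0,-0.003,0,0,0,0],
    [0,0,-0.006,0,0,0,0],
    [0,0,-0.009,0,0,0,0],
    [0,0,-0.013,0,0,0,0],
    [0,0,-0.025,0,0,0,0],
    [0,0,-0.045,0,0,0,0],
    [0,0,-0.075,0,0,0,0],
    [0,0,-0.11,0,0,0,0],
    [0,0,-0.15,0,0,0,0],
    [0,0,-0.16,0,0,0,0],
    [0,0,-0.16,0,0,0,0]
  ]
}}

```text
time: 15.25
eef_pos: [0.5575, 0.0665, 0.2036]
tool_rot: [1.819, 2.561, 0.001]
contact_force: [-0.6, 0.6, 0.3]
gripper_width: 0.0007
finger_force: 0.0
```

```bash
python3 - <<'E'
from h import *
s=robot.sense();w=robot.grab_frame("wrist");print(s["time"],s["eef_pos"],s["contact_force"])
h=cv2.cvtColor(w["pixels"],cv2.COLOR_RGB2HSV);m=cv2.inRange(h,(5,150,70),(17,255,255))
n,_,st,c=cv2.connectedComponentsWithStats(m)
d=np.array([-.328,.945])
for i in range(1,n):
    if st[i,4]>150:
        p=at_z(w,c[i],.068,s);print(st[i],p.round(4),"travel",d@(p[:2]-[.612,-.0845]))
o=np.array([.5658,.0522])
for uv in((320,150),):pass
print("expected",np.array([.612,-.0845])+.15*d)
E
```

```text
15.25 [0.55751647 0.06653187 0.20356917] [-0.59013372  0.60842076  0.31576602]
[310 180  27  27 588] [0.5625 0.0572 0.068 ] travel 0.15014632089710014
expected [0.5628  0.05725]
```

Measured travel is 150.1 mm, and the arm is clear with no contact force, so I'm handing it in.

```bash
python3 -c "
from plant import robot
print(robot.sign_off())"
```

```text
the job is handed in; nothing more can be done
None
```

The shuttle was pushed to its end stops with the button held down (150.1 mm of travel measured, against 150), then the button was let go and the arm moved clear; I handed the job in, but sign-off returned no verdict, and I did not directly check that the button is fully up or the loose things unmoved.

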